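# Release the safety catch and hold the hand press closed

### The arm

A 6-joint arm with a two-finger parallel gripper is mounted at the origin on a cart in front of the work surface, level with it; the furniture and walls round the work are solid. World frame = base frame: x ahead of the robot, y to its left, z up, the work surface at z = 0. Lengths are in m, angles in rad, forces in N, time in s.
With the tool pointing down it reaches from about 0.425 to 0.95 m from the base axis. Payload 3.5 kg.
Tool frame: the origin (TCP) lies at the very end of the fingers, on their centre line; the grasp point (between the pads) lies 19 mm behind it (ctrl.grip_point_offset is the distance from the TCP to the grasp point, in m); z points along the fingers, y is the line along which they close (so a half turn about z gives the same grasp; the last joint's range is limited). The gripper opens to 85 mm and grips with 20 to 120 N. Pads are 22 mm wide; open, the fingers measure 114 mm over their backs; the gripper's body (76 mm by 85 mm) begins 54 mm behind the grasp point. The pads swing forward as they close: fully open they stand 13 mm farther back than shut.
Start: joints at [-0.15, 0.286, 1.577, -0, 1.279, -0.15], TCP at [0.675, 0, 0.231] pointing down, gripper open.
Joint ranges: [-2.77, 2.77], [-0.9, 2.22], [0.21, 2.48], [-1.53, 4.67], [0.24, 2.81], [-2.84, 2.84]. Speed limits (rad/s): [2.79, 2.79, 3.14, 3.14, 3.14, 3.14].

### API

Orientations are given as a unit quaternion [x, y, z, w].
In Python, from plant import ctrl gives the robot as it stands. The module is installed in compiled form; this text tells all that it offers.
- The arm moves only by the shell command python3 -m pendant 'ROWS' [OPENING] [FORCE]. ROWS is JSON, a list of rows, each an object of numbers: "dx", "dy", "dz": the shift along the tool's x, y, z in cm; "twist": the turn about the tool's z in degrees. A call has 1 to 10 rows; each row is the pose to reach, as a shift and turn from the pose commanded when the call began, along the tool's axes at that moment; what a row does not reach only later rows make up. A row lasts 1/8 s, in which the tool goes at most 62.5 mm and 10.7 degrees, less where a joint would pass 70% of its speed; a pose out of reach is approached as far as the arm can. A call with a gripper value outside its range is refused whole. OPENING is the opening in per cent of the stroke, from 0 (shut) to 100 (fully open), set as the call begins (- or left out, the last holds). The fingers move at their own pace and stop on an object; FORCE is the grip in N (left out, the last holds). Time passes only in rows, so rows that repeat a pose let the fingers close. It gives the time, the measured TCP pose, the force, the opening and the grip force at its end, in the units of the state.
- ctrl.get_state(): the state, without advancing time (a new reading comes with each control period).
- ctrl.read_camera(name): name is "scene" or "side" or "wrist"; returns a dict with "img" (384x512x3 uint8, red, green, blue), "depth" (384x512 float32, m along the optical axis (not along the pixel's ray), 0 where there is no reading), "camera_matrix" (3x3 intrinsics, pixels), "xyz" and "rotation" of the camera in the world; the wrist camera has in their place "tool_from_camera" (4x4, takes a point from camera to tool coordinates, whose origin is the TCP and whose axes are the flange's). Camera axes: x right, y up, looking along -z (the intrinsics and any distortion apply to the point x, -y, -z); pixel columns grow to the right and rows downward; lengths in m; the calibration is good to about 2 mm. The wrist camera is an equidistant fisheye: a pixel r from the principal point sees the ray r / f radians off the axis. A picture is of the moment at which its call begins: read the wrist's pose just before it.
- ctrl.sign_off(): hands the job in; it is judged then, once.
The state is a dict: "time": time; "qpos": joint angles; "dq": joint speeds; "joint_efforts": joint torques, N m; "eef_pos": TCP position; "tcp_rot": TCP orientation; "contact_force": force on the tool from outside, world axes, zero at the start; "wrist_torque": the same for the moment, N m; "opening": opening from 0.0 (shut) to 1.0 (fully open); "finger_force": force on a finger pad.
Only numpy, scipy, OpenCV 4.12 (cv2) and the standard library are available. Lean on these libraries where they do the work, as an engineer would, in place of code of your own. Each camera call takes 0.05 s, during which the arm holds its last target. There are 200 camera calls.

### The job

The freshly glued sample stub in the hand press has to be held under pressure. Leave the lever alone while you flip its safety catch fully over to the open side, where it stays by itself; then pull the press lever by its handle towards the front of the press as far as it goes, and finish while still holding it there, hand on the lever and not letting go. Do not shift the other things on the bench.

Things in the scene. Friction and masses are not known exactly. Their poses are not given: they have to be found in the camera images.
- press: Grey hand press fixed on the bench: base 220 (x) x 150 (y) x 16 mm; C-frame head (y +-30, x -65 to +90 mm, top at z 145 mm) with a ram over a round sample stub. Origin: centre of the base's underside. -x is its front (towards the robot, turned up to 0.35 rad), +y its left, z up; offsets below use this frame. Lever on its right (-y) side, catch on top. The ram meets the stub at the lever's stop
- press_lever (a joint): Lever angle in rad: 0 at rest (leaning back, away from the robot, 0.5 rad from upright), 1.1 at its forward stop (leaning 0.6 rad from upright to the front, -x). A spring always drives it back to 0: about 3 N to start and 9 N at full travel, felt at the handle. The closed catch blocks it at about 0.1 rad
- lever_grip (a point): Middle of the handle, a level round rubber bar 18 mm thick, 66 mm long along the press's y axis; its outer (right) end is free, the thin lever arm joins its inner end 45 mm from this point. Moves on a circle of 130 mm radius about lever_pivot: press frame x +92, y -92, z 234 mm at rest; x -43, y -92, z 227 mm at the stop. The bar can turn between gripper pads that keep their direction
- lever_pivot (a point): Fixed point on the lever's axis, directly in the plane of lever_grip: x +30, y -92, z 120 mm in the press frame. The axis runs along the press's y axis
- safety_catch (a joint): Angle of the safety catch in rad: 0 closed (its blade lies level to the right, in front of a tooth on the lever, and its thumb tab stands upright), 1.57 fully open (blade upright, tab lying level to the left, +y). It swings freely and falls of its own weight to whichever end is nearer, tipping over at about half way; it stays at either end
- catch_tab (a point): Point on the catch's steel thumb tab, 45 mm from the hinge axis; the tab is 16 mm (x) x 7 mm (y), and ends 60 mm from the axis. Closed, this point is straight above the hinge. Pushed to the left (+y of the press), the tab turns over to the left
- catch_hinge (a point): Fixed point at the middle of the catch's hinge axis, which runs along the press's x axis: x -22, y -15, z 165 mm in the press frame. Bearing cheeks each side of it (outer faces at x -42 and -2 mm) reach up to z 174 mm; right of it the closed blade (10 mm thick in x, 20 mm high) and the lever's tooth reach up to z 175 mm
- weighing_bottle: Bystander: low glass weighing bottle 41 x 41 x 45 mm, left of the press; origin centre of underside
- weight: Bystander: small brass-coloured knobbed calibration weight 17 x 17 x 27 mm, in front of the press; origin centre of underside
- tweezers: Bystander: steel tweezers 126 mm long, lying right of the press; origin at the underside's centre
- calculator: Bystander: pocket calculator 120 x 68 x 16 mm; origin centre of underside
- notebook: Bystander: hard-cover notebook 108 x 156 x 15 mm; origin centre of underside
- sample_bottle: Bystander: capped sample bottle 47 x 47 x 92 mm, right of the press; origin centre of underside

How it is judged:
On the way, in this order (a step that is already met when the one before it is completed fails the run):
1. the safety catch lies open by itself, the lever still at rest (value of joint safety_catch above 1.4 rad and value of joint press_lever below 0.15 rad and contact force between the fingers and press_lever below 0.2 N), for 0.2 s.
2. the lever is pulled forward to its stop (value of joint press_lever above 1 rad), for 0.2 s.
At the end, for the whole second after the job is handed in: The lever is held within 0.1 rad of its forward stop by the fingers (more than 2 N on it), at rest; the catch lies open (over 1.4 rad); every bystander is within 30 mm of where it began (value of joint press_lever above 1 rad and value of joint safety_catch above 1.4 rad and contact force between the fingers and press_lever above 2 N and velocity of joint press_lever below 0.1 rad/s and distance of each of weighing_bottle, weight, tweezers, calculator, notebook, sample_bottle from where it was at the start of the episode below 0.03 m); the arm keeps its last pose, push and grip.
It fails at once if the lever is pulled while the catch is not open (value of joint safety_catch below 0.8 rad and value of joint press_lever above 0.2 rad).
It fails at once if a bystander is shifted 30 mm or more (not (distance of weighing_bottle from where it was at the start of the episode below 0.03 m) or not (distance of weight from where it was at the start of the episode below 0.03 m) or not (distance of tweezers from where it was at the start of the episode below 0.03 m) or not (distance of calculator from where it was at the start of the episode below 0.03 m) or not (distance of notebook from where it was at the start of the episode below 0.03 m) or not (distance of sample_bottle from where it was at the start of the episode below 0.03 m)).
It also fails if it takes over 48 s, if anything falls off the work surface, if the arm or the gripper's body presses on something with over 40 N, if the wrist force passes 120 N, or if a joint passes its speed limit or range.

## Working session

There is one attempt and no reset: what is moved stays moved. The work goes in short steps, Python scripts to look and compute and a shell command to move; the robot and the scene stay as the last step left them, time stands still between calls to the robot, and variables do not carry over. Pictures are saved under pics/ and viewed, at most 10 in all, crops included, and the job is handed in when it is done.

```bash
mkdir -p pics
cat > h.py <<'E'
import numpy as np,cv2
from plant import ctrl
from scipy.spatial.transform import Rotation as R
def grab(n):
    c=ctrl.read_camera(n); np.savez('/tmp/'+n+'.npz',**{k:np.array(v) for k,v in c.items()}); return c
def px(n,u,v,d=None):
    c=np.load('/tmp/'+n+'.npz'); K=c['camera_matrix']; d=c['depth'][v,u] if d is None else d
    p=np.array([(u-K[0,2])/K[0,0]*d,-(v-K[1,2])/K[1,1]*d,-d]); return c['xyz']+c['rotation']@p
def proj(n,P):
    c=np.load('/tmp/'+n+'.npz'); K=c['camera_matrix']; p=(np.atleast_2d(P)-c['xyz'])@c['rotation']
    return np.c_[K[0,2]+K[0,0]*p[:,0]/-p[:,2],K[1,2]+K[1,1]*p[:,1]/p[:,2]]
E
python3 - <<'E'
from h import *
for n in('scene','side'):
    c=grab(n); print(n,c['xyz'],c['rotation'],c['camera_matrix'],[k for k in c])
    cv2.imwrite(f'pics/{n}1.png',cv2.resize(c['img'][:,:,::-1],(800,600)))
s=ctrl.get_state();print(s)
E
```

```text
scene [-0.44935431 -0.56398086  0.83167006] [ 0.427407   -0.23392351 -0.42327847  0.76383139] [[408.89077809   0.         258.96749128]
 [  0.         408.89077809 196.97613012]
 [  0.           0.           1.        ]] ['img', 'depth', 'camera_matrix', 'xyz', 'rotation']
side [ 0.0167753  -1.05684039  1.04313791] [ 0.43673546 -0.09076565 -0.20065239  0.87221692] [[406.88604534   0.         257.06326793]
 [  0.         406.88604534 189.23880091]
 [  0.           0.           1.        ]] ['img', 'depth', 'camera_matrix', 'xyz', 'rotation']
{'time': 0.1, 'qpos': array([-1.49987015e-01,  2.87093200e-01,  1.57803275e+00,  2.77793206e-05,
        1.27861411e+00, -1.49975099e-01]), 'dq': array([ 0.0002008 , -0.00182298, -0.00156667, -0.00076448,  0.00059108,
        0.00017219]), 'joint_efforts': array([ 1.14915063e-03, -4.07295120e+01, -2.93698221e+01, -1.06323112e-04,
        3.42678482e-03, -4.41654265e-06]), 'eef_pos': array([6.74403391e-01, 1.35225341e-04, 2.30073590e-01]), 'tcp_rot': array([ 7.07113426e-01,  7.07099321e-01, -6.26556201e-04, -8.72034898e-04]), 'contact_force': array([0.15499996, 0.16213504, 0.32793863]), 'wrist_torque': array([-0.01984483,  0.01017876,  0.01310081]), 'finger_force': 0.0, 'opening': 0.9965362054804724}
```

```bash
sed -i "s/c\['rotation'\]@p/R.from_quat(c['rotation']).apply(p)/; s/@c\['rotation'\]/@R.from_quat(c['rotation']).as_matrix()/" h.py; cat h.py | tail -8
```

```text
def grab(n):
    c=ctrl.read_camera(n); np.savez('/tmp/'+n+'.npz',**{k:np.array(v) for k,v in c.items()}); return c
def px(n,u,v,d=None):
    c=np.load('/tmp/'+n+'.npz'); K=c['camera_matrix']; d=c['depth'][v,u] if d is None else d
    p=np.array([(u-K[0,2])/K[0,0]*d,-(v-K[1,2])/K[1,1]*d,-d]); return c['xyz']+R.from_quat(c['rotation']).apply(p)
def proj(n,P):
    c=np.load('/tmp/'+n+'.npz'); K=c['camera_matrix']; p=(np.atleast_2d(P)-c['xyz'])@R.from_quat(c['rotation']).as_matrix()
    return np.c_[K[0,2]+K[0,0]*p[:,0]/-p[:,2],K[1,2]+K[1,1]*p[:,1]/p[:,2]]
```

View pics/scene1.png

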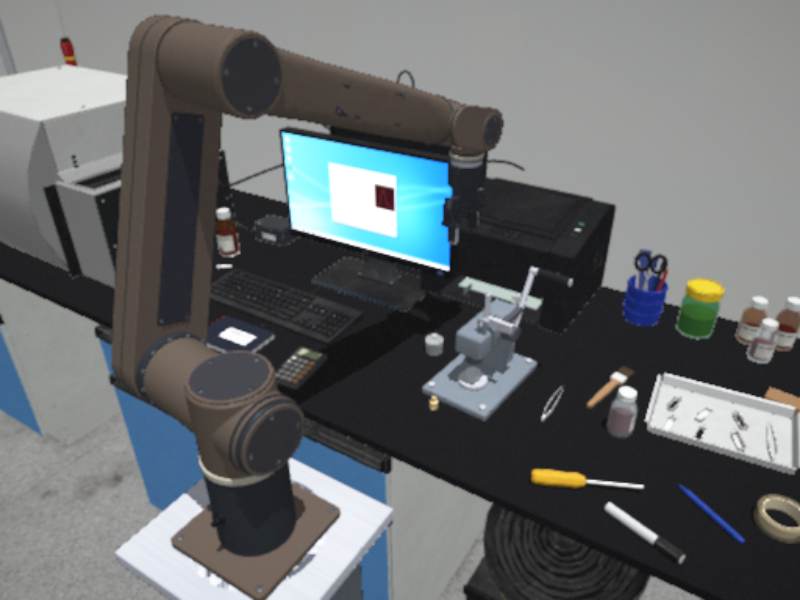

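View pics/side1.png

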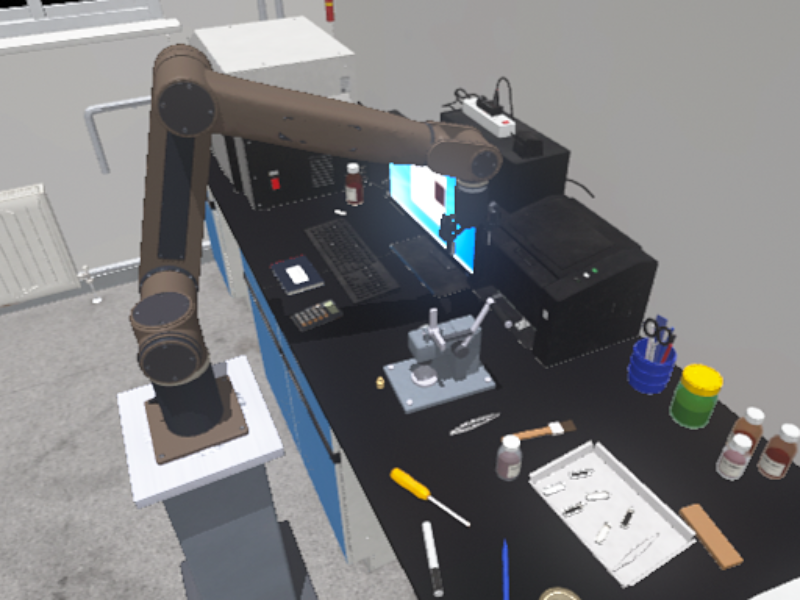

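The scene view shows the press base around (425–535, 340–412), with the lever and handle up to (570,280). In the side view the base is at (385–493, 345–408), the tab at (433,315) and the handle at about (510,318). Next I fit the base with depth.

```bash
cat >> h.py <<'E'
def cloud(n):
    c=np.load('/tmp/'+n+'.npz'); K=c['camera_matrix']; d=c['depth']; v,u=np.mgrid[:384,:512]
    p=np.stack([(u-K[0,2])/K[0,0]*d,-(v-K[1,2])/K[1,1]*d,-d],-1)
    return c['xyz']+R.from_quat(c['rotation']).apply(p.reshape(-1,3)).reshape(p.shape)
def loc(P,pose): # press->world
    x,y,a=pose; P=np.atleast_2d(P)/1000.; c,s=np.cos(a),np.sin(a)
    return np.c_[x+c*P[:,0]-s*P[:,1],y+s*P[:,0]+c*P[:,1],P[:,2]]
E
python3 - <<'E'
from h import *
for n,(u0,u1,v0,v1) in dict(scene=(265,350,205,270),side=(240,325,215,265)).items():
    P=cloud(n)[v0:v1,u0:u1].reshape(-1,3); print(n,P.min(0),P.max(0))
    # C-frame / base
    B=P[(P[:,2]>.011)&(P[:,2]<.022)]; 
    r=cv2.minAreaRect((B[:,:2]*1000).astype(np.float32)); print(len(B),r,np.median(B[:,2]))
C=np.load('/tmp/side.npz')['img'];cv2.imwrite('pics/side2.png',cv2.resize(C[180:275,230:350,::-1],None,fx=6,fy=6,interpolation=2))
E
```

```text
scene [-0.44935431 -0.56398086 -0.00372305] [0.79184738 0.10440721 0.83167006]
1425 ((575.5476684570312, -113.39689636230469), (358.035888671875, 261.1860656738281), 20.93791961669922) 0.01756776686858108
side [ 0.0167753  -1.05684039 -0.00801746] [0.75509366 0.07812395 1.04313791]
1217 ((517.9593505859375, -129.58224487304688), (153.21116638183594, 247.87576293945312), 85.05867767333984) 0.016036167591767514
```

View pics/side2.png

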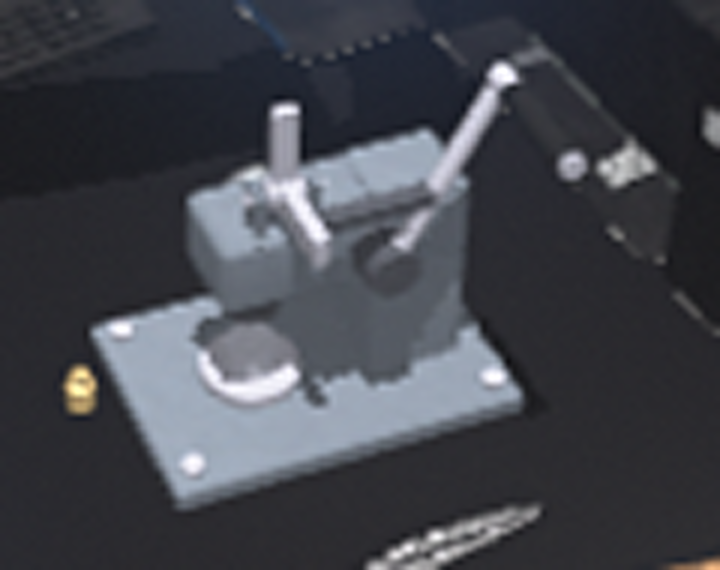

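Run:
```python
from h import *
from scipy.optimize import least_squares
P=np.array([[-110,75,16],[-110,-75,16],[110,-75,16],[-22,-15,225],[92,-125,234],[92,-47,238]])
u=np.array([[92,328],[178,493],[522,395],[285,105],[572,165],[503,72]])/6-[.4,.4]+[230,180]
f=lambda p:(proj('side',loc(P,p))-u).ravel()
r=least_squares(f,[.65,-.15,-.2]);print(r.x,r.fun.reshape(-1,2).round(1))
for n in('side','scene'):
    cl=cloud(n).reshape(-1,3);x,y,a=r.x;c,s=np.cos(a),np.sin(a)
    L=np.c_[(cl[:,0]-x)*c+(cl[:,1]-y)*s,-(cl[:,0]-x)*s+(cl[:,1]-y)*c,cl[:,2]]*1000
    T=L[(abs(L[:,0]+22)<30)&(abs(L[:,1]+15)<30)&(L[:,2]>185)&(L[:,2]<240)];print(n,'tab',len(T),np.median(T,0),T.min(0),T.max(0))
    H=L[(abs(L[:,0]-92)<40)&(abs(L[:,1]+92)<70)&(L[:,2]>200)&(L[:,2]<260)];print('handle',len(H),np.median(H,0),H.min(0),H.max(0))
    F=L[(abs(L[:,0]-10)<110)&(abs(L[:,1])<50)&(L[:,2]>140)&(L[:,2]<150)];print('head',len(F),F.min(0),F.max(0))
    B=L[(abs(L[:,0])<150)&(abs(L[:,1])<100)&(L[:,2]>11)&(L[:,2]<20)];print('base',len(B),np.percentile(B,[1,99],axis=0))
K=R.from_quat(ctrl.get_state()['tcp_rot']).as_matrix();print(K.round(3))
print(loc([[-22,-15,165],[92,-92,234],[-43,-92,227],[30,-92,120],[92,-125,234]],r.x).round(4))
```

```text
[ 0.53232012 -0.12710211 -0.08325054] [[-0.3 -0.5]
 [-0.   0.3]
 [ 0.8 -0.4]
 [-0.   0.3]
 [-0.2 -0.1]
 [-0.1  0.3]]
side tab 48 [-24.1640168  -19.94257757 204.53562902] [-30.1966389  -24.13031162 185.54314305] [-16.24673011 -15.20566641 227.30035617]
handle 156 [ 86.58349277 -82.22882435 238.50465688] [  65.77735758 -132.54669472  200.0552747 ] [100.51711419 -44.35544456 246.89156113]
head 285 [-64.60161639 -48.29612301 140.13564139] [ 89.28501275  27.6844532  149.73196838]
base 1157 [[-109.94191704  -78.53345      11.46867993]
 [ 105.93716204   69.34625802   19.75800276]]
scene tab 48 [-27.48833454 -18.99968834 209.89012661] [-33.1749683  -21.6366228  186.21932239] [-17.47505403 -14.37258081 226.56373554]
handle 212 [ 85.00890584 -78.70355263 237.40641017] [  63.70401717 -130.93062561  200.04662923] [ 95.36617936 -43.24090706 245.35014423]
head 310 [-69.39641511 -49.58922375 140.26816516] [ 85.95381751  29.53570781 149.99982525]
base 1259 [[-134.18748171  -76.9029976    11.98556611]
 [ 101.88604419   69.56641987   19.87578096]]
[[ 0.     1.    -0.002]
 [ 1.    -0.     0.   ]
 [ 0.    -0.002 -1.   ]]
[[ 0.5091 -0.1402  0.165 ]
 [ 0.6164 -0.2264  0.234 ]
 [ 0.4818 -0.2152  0.227 ]
 [ 0.5546 -0.2213  0.12  ]
 [ 0.6136 -0.2593  0.234 ]]
```

```bash
python3 -m pendant '[{"dz":-5},{"dz":-8,"dx":-4,"dy":-4},{"dz":-8,"dx":-8.5,"dy":-8,"twist":4.8},{"dz":-8,"dx":-13,"dy":-12,"twist":4.8},{"dz":-8,"dx":-18.2,"dy":-17,"twist":4.8},{"dz":-8,"dx":-18.2,"dy":-17,"twist":4.8},{"dz":-8,"dx":-18.2,"dy":-17,"twist":4.8},{"dz":-4,"dx":-18.2,"dy":-17,"twist":4.8},{"dz":-4,"dx":-18.2,"dy":-17,"twist":4.8}]' 0
python3 - <<'E'
from h import *
s=ctrl.get_state();print(s['eef_pos'],s['opening']);c=grab('side');cv2.imwrite('pics/side3.png',cv2.resize(c['img'][130:275,200:390,::-1],None,fx=4,fy=4,interpolation=2))
E
```

```text
[6.74403391e-01 1.35225341e-04 2.30073590e-01] 0.9965362054804724$[0]: bad value
```

View pics/side3.png

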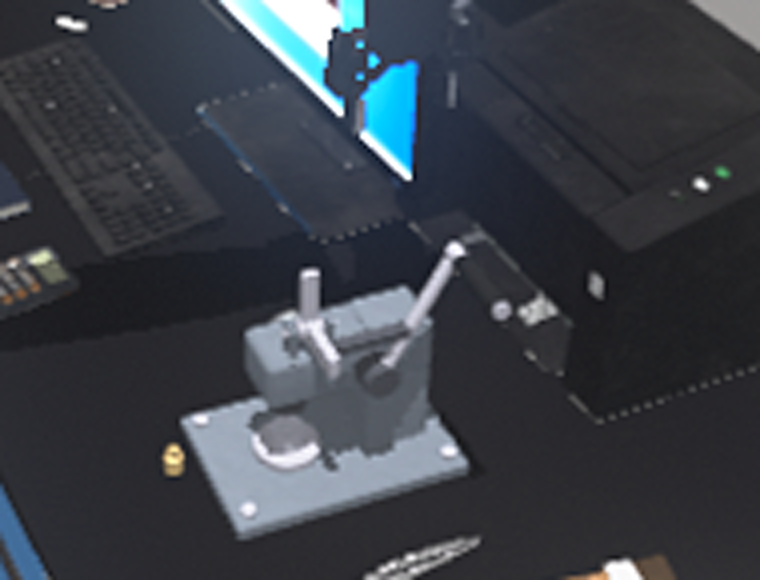

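The arm did not move: the call was refused, probably because a row needs all four keys.

```bash
python3 -m pendant '[{"dx":0,"dy":0,"dz":-5,"twist":0},{"dz":-8,"dx":-4,"dy":-4,"twist":0},{"dz":-8,"dx":-8.5,"dy":-8,"twist":4.8},{"dz":-8,"dx":-13,"dy":-12,"twist":4.8},{"dz":-8,"dx":-18.2,"dy":-17,"twist":4.8},{"dz":-8,"dx":-18.2,"dy":-17,"twist":4.8},{"dz":-8,"dx":-18.2,"dy":-17,"twist":4.8},{"dz":-4,"dx":-18.2,"dy":-17,"twist":4.8},{"dz":-4,"dx":-18.2,"dy":-17,"twist":4.8}]' 0
```

```text
time: 1.27
eef_pos: [0.5041, -0.1798, 0.2676]
tcp_rot: [0.735, 0.678, -0.001, -0.004]
contact_force: [0.5, 0.3, -0.9]
opening: -0.003
finger_force: 0.0
```

```bash
python3 -m pendant '[{"dx":0,"dy":0,"dz":2,"twist":0},{"dx":0,"dy":0,"dz":4,"twist":0},{"dx":0,"dy":0,"dz":6,"twist":0},{"dx":0,"dy":0,"dz":7.4,"twist":0},{"dx":0,"dy":0,"dz":7.4,"twist":0}]'
python3 - <<'E'
from h import *
s=ctrl.get_state();print(s['eef_pos'],s['opening']);c=grab('side');cv2.imwrite('pics/side4.png',cv2.resize(c['img'][130:275,200:390,::-1],None,fx=4,fy=4,interpolation=2))
E
```

```text
time: 1.9
eef_pos: [0.5043, -0.1815, 0.1956]
tcp_rot: [0.736, 0.677, -0.0, -0.001]
contact_force: [-0.5, -0.5, -0.0]
opening: -0.001
finger_force: 0.0
[ 0.50428202 -0.18150402  0.19564838] -0.001335303143962178
```

View pics/side4.png

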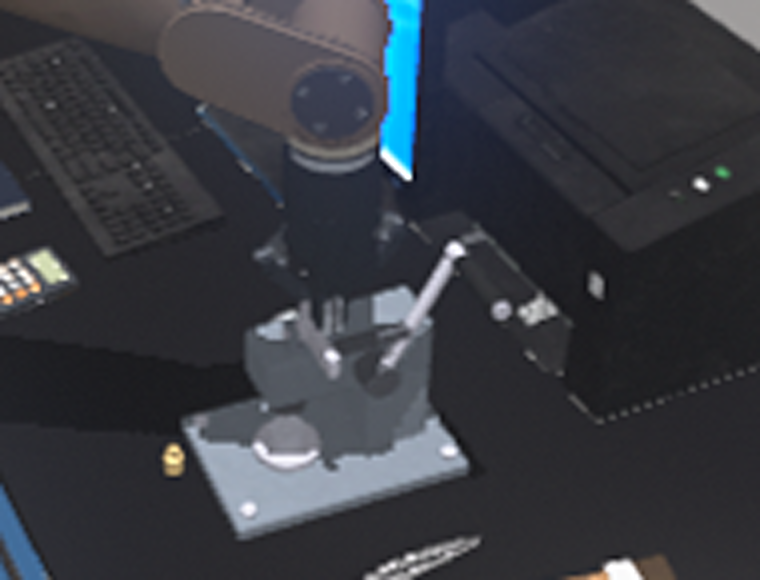

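The closed fingers (crop about 340,315) stand right of the tab, just clear of the lever arm. Push left.

```bash
python3 -m pendant '[{"dx":1,"dy":0,"dz":0,"twist":0},{"dx":2,"dy":0,"dz":0,"twist":0},{"dx":3,"dy":0,"dz":0,"twist":0},{"dx":3.8,"dy":0,"dz":0,"twist":0},{"dx":4.6,"dy":0,"dz":0,"twist":0},{"dx":5.4,"dy":0,"dz":0,"twist":0},{"dx":6.2,"dy":0,"dz":0,"twist":0},{"dx":7,"dy":0,"dz":0,"twist":0},{"dx":7.6,"dy":0,"dz":0,"twist":0},{"dx":7.6,"dy":0,"dz":0,"twist":0}]'
python3 -m pendant '[{"dx":0,"dy":0,"dz":-4,"twist":0},{"dx":0,"dy":0,"dz":-8,"twist":0},{"dx":0,"dy":0,"dz":-11,"twist":0},{"dx":0,"dy":0,"dz":-11,"twist":0}]' 40
python3 - <<'E'
from h import *
s=ctrl.get_state();print(s['eef_pos'],s['opening']);c=grab('side');cv2.imwrite('pics/side5.png',cv2.resize(c['img'][130:275,200:390,::-1],None,fx=4,fy=4,interpolation=2))
E
```

```text
time: 3.2
eef_pos: [0.5114, -0.1058, 0.1973]
tcp_rot: [0.736, 0.677, -0.0, -0.0]
contact_force: [-0.1, 0.2, 0.1]
opening: 0.0
finger_force: 0.0
time: 3.7
eef_pos: [0.5127, -0.107, 0.3107]
tcp_rot: [0.736, 0.677, 0.001, 0.003]
contact_force: [0.3, -0.2, -0.9]
opening: 0.401
finger_force: 0.0
[ 0.5126518  -0.10700617  0.31068825] 0.4007623665166104
```

View pics/side5.png

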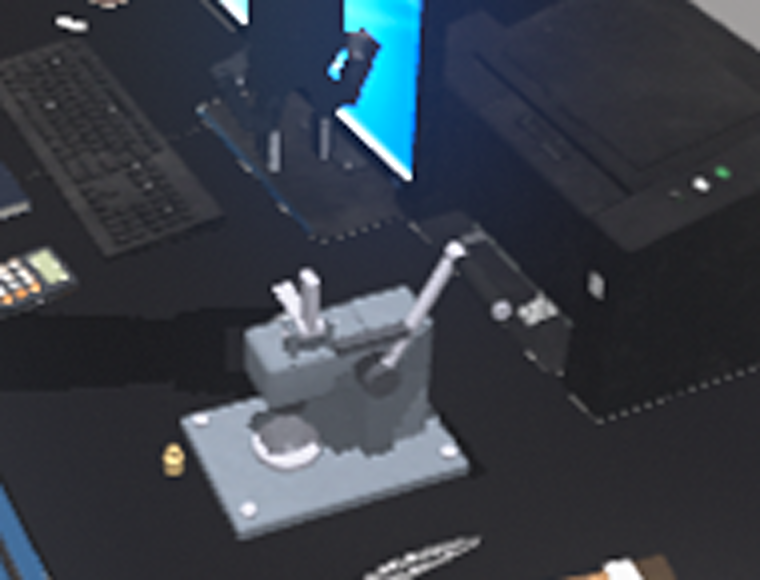

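Catch blade upright at crop (312,295), tab over to the left at (285,290), lever unchanged. I'll verify numerically and compute the handle move.

Run:
```python
from h import *
pose=(.5315,-.128,-.0833)
print('tab open expected crop px',((proj('side',loc([[-22,-15,165],[-22,45,165],[-22,20,207]],pose))-[200,130])*4).round())
s=ctrl.get_state();e=s['eef_pos'];x,y,a=pose
def L(w):
    c,s_=np.cos(a),np.sin(a);w=np.atleast_2d(w);return np.c_[(w[:,0]-x)*c+(w[:,1]-y)*s_,-(w[:,0]-x)*s_+(w[:,1]-y)*c,w[:,2]]*1000
cl=L(cloud('side').reshape(-1,3))
T=cl[(abs(cl[:,0]+22)<14)&(cl[:,1]>0)&(cl[:,1]<70)&(cl[:,2]>152)&(cl[:,2]<240)];print('tab',len(T),np.percentile(T,[0,10,50,90,100],axis=0).round(0))
H=cl[(abs(cl[:,0]-92)<30)&(cl[:,1]<-65)&(cl[:,1]>-140)&(cl[:,2]>215)&(cl[:,2]<260)];print('bar',len(H),np.percentile(H,[2,50,98],axis=0).round(0))
print(L(e),R.from_quat(s['tcp_rot']).as_matrix().round(3), ctrl.grip_point_offset)
cmd=np.array([0,0,0])
for q in np.linspace(0,1.15,9):
    t=.5-q; print(round(q,2),(np.array([30+130*np.sin(t),-92,120+130*np.cos(t)])-[30+130*np.sin(.5),-92,120+130*np.cos(.5)]).round(1))
```

```text
tab open expected crop px [[307. 327.]
 [280. 285.]
 [291. 264.]]
tab 32 [[-29.   2. 164.]
 [-28.   7. 165.]
 [-24.  24. 168.]
 [-17.  38. 171.]
 [-14.  42. 173.]]
bar 98 [[  83. -130.  229.]
 [  89. -103.  240.]
 [  99.  -67.  245.]]
[[-21.50346561  19.69477405 308.16769021]] [[ 0.084  0.996  0.002]
 [ 0.996 -0.084 -0.001]
 [-0.001  0.002 -1.   ]] 0.0187
0.0 [0. 0. 0.]
0.14 [-17.    0.    7.8]
0.29 [-34.9   0.   13. ]
0.43 [-53.4   0.   15.6]
0.57 [-72.1   0.   15.5]
0.72 [-90.5   0.   12.8]
0.86 [-108.4    0.     7.5]
1.01 [-125.4    0.    -0.4]
1.15 [-141.     0.   -10.6]
```

The catch is open (tab level, z≈168 mm). Moving over the bar and descending.

```bash
python3 -m pendant '[{"dx":-4,"dy":4,"dz":0,"twist":0},{"dx":-8,"dy":8,"dz":0,"twist":0},{"dx":-11.2,"dy":11.3,"dz":0,"twist":0},{"dx":-11.2,"dy":11.3,"dz":0,"twist":0},{"dx":-11.2,"dy":11.3,"dz":0,"twist":0},{"dx":-11.2,"dy":11.3,"dz":2.5,"twist":0},{"dx":-11.2,"dy":11.3,"dz":4.5,"twist":0},{"dx":-11.2,"dy":11.3,"dz":4.5,"twist":0}]' 55 50
python3 - <<'E'
from h import *
s=ctrl.get_state();print(s['eef_pos'],s['opening']);c=grab('side');cv2.imwrite('pics/side6.png',cv2.resize(c['img'][130:275,200:390,::-1],None,fx=4,fy=4,interpolation=2))
E
```

```text
time: 4.75
eef_pos: [0.613, -0.2258, 0.2595]
tcp_rot: [0.736, 0.677, -0.001, -0.003]
contact_force: [0.8, 1.5, -0.1]
opening: 0.555
finger_force: 0.0
[ 0.61302712 -0.22580548  0.25947124] 0.5547110163099243
```

View pics/side6.png

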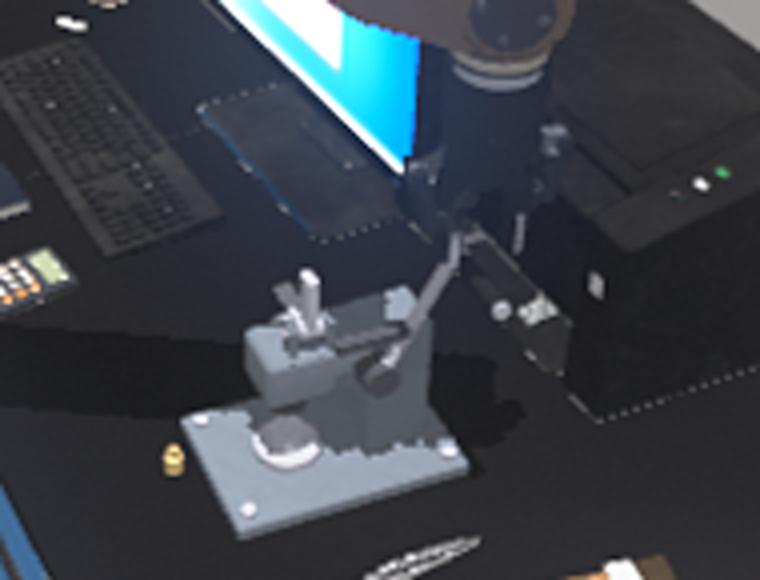

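The fingers, at crop (465,235) and (520,230), straddle the bar line above its middle (478,280). Descend and close.

```bash
python3 -m pendant '[{"dx":0,"dy":0,"dz":1.5,"twist":0},{"dx":0,"dy":0,"dz":3,"twist":0},{"dx":0,"dy":0,"dz":4.5,"twist":0},{"dx":0,"dy":0,"dz":4.5,"twist":0}]'
python3 -m pendant '[{"dx":0,"dy":0,"dz":0,"twist":0},{"dx":0,"dy":0,"dz":0,"twist":0},{"dx":0,"dy":0,"dz":0,"twist":0},{"dx":0,"dy":0,"dz":0,"twist":0},{"dx":0,"dy":0,"dz":0,"twist":0}]' 0 50
```

```text
time: 5.3
eef_pos: [0.6135, -0.2268, 0.2146]
tcp_rot: [0.736, 0.677, -0.001, -0.002]
contact_force: [-0.6, 0.7, 0.0]
opening: 0.552
finger_force: 0.0
time: 5.92
eef_pos: [0.6156, -0.2276, 0.2183]
tcp_rot: [0.736, 0.677, 0.001, 0.002]
contact_force: [6.0, -0.9, 0.1]
opening: 0.189
finger_force: 48.8
```

The bar is gripped (16 mm opening, 49 N). Pull along the arc.

```bash
python3 -m pendant '[{"dx":0,"dy":-0.9,"dz":-0.4,"twist":0},{"dx":0,"dy":-1.7,"dz":-0.8,"twist":0},{"dx":0,"dy":-2.6,"dz":-1.1,"twist":0},{"dx":0,"dy":-3.5,"dz":-1.3,"twist":0},{"dx":0,"dy":-4.4,"dz":-1.45,"twist":0},{"dx":0,"dy":-5.3,"dz":-1.55,"twist":0},{"dx":0,"dy":-6.3,"dz":-1.6,"twist":0},{"dx":0,"dy":-7.2,"dz":-1.55,"twist":0},{"dx":0,"dy":-7.2,"dz":-1.55,"twist":0}]'
```

```text
time: 7.05
eef_pos: [0.5473, -0.222, 0.2383]
tcp_rot: [0.736, 0.677, 0.005, 0.007]
contact_force: [9.8, 1.3, 8.0]
opening: 0.191
finger_force: 48.9
```

```bash
python3 -m pendant '[{"dx":0,"dy":-1,"dz":0.05,"twist":0},{"dx":0,"dy":-1.9,"dz":0.15,"twist":0},{"dx":0,"dy":-2.8,"dz":0.4,"twist":0},{"dx":0,"dy":-3.6,"dz":0.7,"twist":0},{"dx":0,"dy":-4.5,"dz":1.1,"twist":0},{"dx":0,"dy":-5.3,"dz":1.5,"twist":0},{"dx":0,"dy":-6.1,"dz":1.9,"twist":0},{"dx":0,"dy":-6.8,"dz":2.4,"twist":0},{"dx":0,"dy":-7.3,"dz":2.7,"twist":0},{"dx":0,"dy":-7.3,"dz":2.7,"twist":0}]'
python3 - <<'E'
from h import *
s=ctrl.get_state();print(s['eef_pos'],s['contact_force'],s['finger_force'],'expected at stop',loc([[-43,-92,227-19]],(.5315,-.128,-.0833)))
c=grab('side');cv2.imwrite('pics/side7.png',cv2.resize(c['img'][130:275,200:390,::-1],None,fx=4,fy=4,interpolation=2))
E
```

```text
time: 8.3
eef_pos: [0.4801, -0.2166, 0.2149]
tcp_rot: [0.737, 0.676, 0.01, 0.013]
contact_force: [20.3, 3.7, 11.6]
opening: 0.189
finger_force: 52.9
[ 0.48010312 -0.21656318  0.21487143] [20.33863814  3.7304422  11.61721663] 52.91167974472046 expected at stop [[ 0.48099436 -0.21610324  0.208     ]]
```

View pics/side7.png

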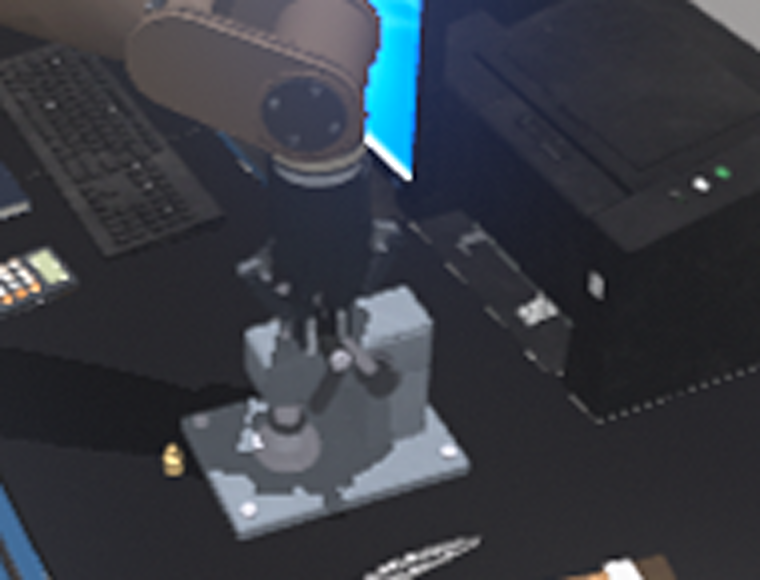

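The ram is down on the stub and the bar end shows at crop (342,357). Let it settle and check against the stop geometry.

```bash
python3 -m pendant '[{"dx":0,"dy":0,"dz":0,"twist":0},{"dx":0,"dy":0,"dz":0,"twist":0},{"dx":0,"dy":0,"dz":0,"twist":0},{"dx":0,"dy":0,"dz":0,"twist":0},{"dx":0,"dy":0,"dz":0,"twist":0},{"dx":0,"dy":0,"dz":0,"twist":0}]'
python3 - <<'E'
from h import *
for q in (.9,1.0,1.1):
    t=.5-q;print(q,((proj('side',loc([[30+130*np.sin(t),-125,120+130*np.cos(t)]],(.5315,-.128,-.0833)))-[200,130])*4).round())
c=grab('side');print(abs(ctrl.get_state()['dq']).max())
E
```

```text
time: 9.1
eef_pos: [0.4801, -0.2166, 0.2148]
tcp_rot: [0.737, 0.676, 0.009, 0.013]
contact_force: [19.5, 4.4, 12.0]
opening: 0.19
finger_force: 52.9
0.9 [[366. 339.]]
1.0 [[352. 348.]]
1.1 [[338. 358.]]
0.0011284613256948347
```

Run:
```python
from h import *
c=grab('scene');cv2.imwrite('pics/scene8.png',cv2.resize(c['img'][150:280,250:420,::-1],None,fx=4,fy=4,interpolation=2))
```

```text
(no output)
```

View pics/scene8.png

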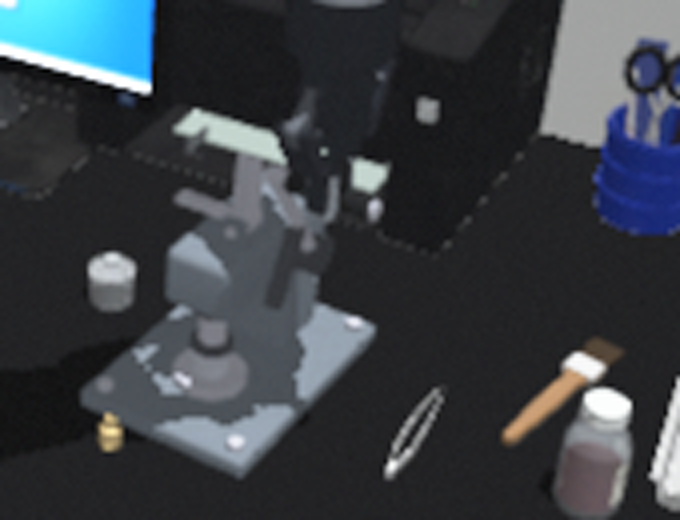

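The tab lies level to the left (200,205), the blade is upright (245,185), the ram is on the stub (212,350) and the bystanders are untouched. Handing in.

```bash
python3 -c "from plant import ctrl; print(ctrl.sign_off())"
```

```text
the job is handed in; nothing more can be done
None
```

The job is handed in: the safety catch lies open, and the gripper is still holding the press lever at its forward stop (about 23 N pull, 53 N grip); the bystanders in view looked unmoved.

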